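Tip the sharpening stone into its holder and push it home

TASK

The sharpening stone has been left standing on end at the open end of its holder. Tip it over with the fingertips, pushing high up on it, so that it falls flat along the rubber bed towards the steel end stop, then push it along the bed until its end is right up against the stop and it lies straight and centred on the bed. Only push it, never lift or carry it, and do not disturb the sauce cup, the tape roll or the spice jar that stand around it.

Things in the scene. Friction and masses are not known exactly. Their poses are not given: they have to be found in the camera images.
- stone_center (a point): Centre of the stone. Axes: y along its 150 mm length, x its width, z its thickness, out of the light face. At the start y is up, this point 87 mm and the stone's top 162 mm above the worktop, the dark broad face towards the stop (within 6 degrees). Once down it lies light face up, some 20 to 40 mm short of the stop, this point 25 mm above the worktop.
- stone: The loose sharpening stone, a plain brick 150 x 50 x 26 mm, 0.25 to 0.45 kg, one light tan and one dark layer; origin in the middle of its dark broad face, axes as above. It stands on a small end at the holder's open end. Pushed near its top it tips over its lower edge and falls by itself once the top has moved about 26 mm. Lying, it slides under about 5 N.
- stop_face (a point): Middle of the face of the end stop which the stone's end must meet, 20 mm above the worktop, 115 mm from the holder's origin. x points along the holder from its open end to the stop (into the bar), y across the holder, z up. With the stone home its centre is 75 mm before this point.
- holder: Stone holder, fixed, place and heading vary: low grey base 245 x 94 mm, black rubber bed 225 x 90 mm with its top 12 mm above the worktop, no side walls, at one end only a steel stop bar across it (15 mm thick, top 28 mm above the worktop). Origin on the worktop near the bed's middle, x towards the stop; bed from x = -110 to +115 mm.
- ramekin_1: Small round steel sauce cup, 65 mm across, 37 mm high, loose, beside the holder (either side), 120 to 150 mm from its middle line. Origin at the centre of its underside. To be left alone.
- tape_1: Roll of tan tape lying flat, 98 mm across, 25 mm high, loose, on the other side of the holder, 120 to 150 mm from its middle line. Origin at the centre of its underside. To be left alone.
- spice_jar_2: Standing white-capped spice jar, 47 mm across, 98 mm high, loose, behind the end stop, its axis about 60 mm past the stop's face. Origin at the centre of its underside. To be left alone.
Not all that is in view belongs to the job. What is meant by the stone is not purple or red, and is the larger of those in its own colour.

How it is judged (in metres and radians):
At the end, for the whole second after the job is handed in: Stone at rest flat (3.5 deg) on the bed, end within 6 mm of the stop's face, length within 0.1 rad of the holder's, centre within 20 mm of its middle line; sauce cup, tape roll and jar within 20 mm of where they stood, jar upright ((angle between stone_center's own z axis and vertical below 0.06 rad or angle between stone_center's own z axis and vertical above 3.08 rad) and x of stone_center in the frame of stop_face between -0.081 and -0.07 m and y of stone_center in the frame of stop_face between -0.02 and 0.02 m and z of stone_center in the frame of stop_face below 0.009 m and angle between the y axis of stone_center and the x axis of stop_face, either way round below 0.1 rad and linear speed of stone below 0.01 m/s and angular speed of stone below 0.1 rad/s and distance of each of ramekin_1, tape_1, spice_jar_2 from where it was at the start of the episode below 0.02 m and angle between spice_jar_2's own z axis and vertical below 0.2 rad); the robot touches nothing.
It fails at once if the stone is lifted off the bed while standing or tipping (height (world z) of stone_center above 0.105 m).
It fails at once if the lying stone is lifted or carried (height (world z) of stone_center above 0.05 m and (angle between stone_center's own z axis and vertical below 0.2 rad or angle between stone_center's own z axis and vertical above 2.94 rad)).
It fails at once if the sauce cup, tape roll or spice jar is pushed away or knocked over (distance of any of ramekin_1, tape_1, spice_jar_2 from where it was at the start of the episode above 0.02 m or angle between spice_jar_2's own z axis and vertical above 0.4 rad).
It also fails if it takes over 45 s, if anything falls off the work surface, if the arm or the gripper's body presses on something with over 40 N, if the wrist force passes 120 N, or if a joint passes its speed limit or range.

ROBOT

A 6-joint arm with a two-finger parallel gripper is mounted at the origin on a cart in front of the work surface, level with it; the furniture and walls round the work are solid. World frame = base frame: x ahead of the robot, y to its left, z up, the work surface at z = 0. Lengths are in m, angles in degrees, forces in N, time in s.
With the tool pointing down it reaches from about 0.3 to 0.75 m from the base axis. Payload 8.5 kg.
Tool frame: the origin (TCP) lies between the finger pads; the fingertips stand env.finger_overhang ahead of it and the grasp point (between the pads) lies 2 mm behind it (env.finger_overhang is the distance from the TCP to the fingertips, in m); z points along the fingers, y is the line along which they close (so a half turn about z gives the same grasp; the last joint's range is limited). The gripper opens to 85 mm and grips with 20 to 120 N. Pads are 22 mm wide; open, the fingers measure 114 mm over their backs; the gripper's body (76 mm by 85 mm) begins 54 mm behind the grasp point. The pads swing forward as they close: fully open they stand 13 mm farther back than shut.
Start: joints at [-12.336, 21.807, 74.336, -0, 83.858, -12.336], TCP at [0.55, 0, 0.248] pointing down, gripper open.
Joint ranges: [-178.18, 178.18], [-50.72, 133.34], [12.68, 142.11], [-81.47, 261.47], [9.98, 163.14], [-165.26, 165.26]. Speed limits (degrees/s): [136.94, 136.94, 180, 180, 180, 180].

INTERFACE

Orientations are given as a 3x3 rotation matrix whose columns are the frame's x, y, z axes.
In Python, from rig import env gives the robot as it stands. The module is installed in compiled form; this text tells all that it offers.
- The arm moves only by the tool jog_arm, never from a script. Its arguments are lists of equal length, an entry for each row: "hand": the finger opening in m, from 0 to 0.0854; "travel": the shift along the world's x, y, z in m, a list of three; "yaw": the turn about the world's z in rad. A call has exactly 5 rows; each row shifts and turns the commanded pose from where the row before left it; what a row does not reach is not made up. A row lasts 1/8 s, in which the tool goes at most 62.5 mm and 10.7 degrees, less where a joint would pass 70% of its speed; a pose out of reach is approached as far as the arm can. A call is refused whole if a number of a shift passes 0.0625 or a number of a turn 0.188, either way. A call with a gripper value outside its range is refused whole. The fingers move at their own pace and stop on an object; "grip_force" is the grip in N (left out, the last holds). Time passes only in rows, so rows that do not move let the fingers close, or fill a call up. It gives the time, the measured TCP pose, the force, the opening and the grip force at its end, in the units of the state.
- env.observe(): the state, without advancing time (a new reading comes with each control period).
- env.get_image(name): name is "scene" or "side" or "wrist"; returns the picture (420x560x3 uint8, red, green, blue); there is no depth.
- env.calibration(name): a dict with "fx", "fy", "cx", "cy" (pixels), "position" and "rotation" of the camera in the world; the wrist camera has in their place "hand_eye" (4x4, takes a point from camera to tool coordinates, whose origin is the TCP and whose axes are the flange's). Camera axes: x right, y down, z forward; pixel columns grow to the right and rows downward; lengths in m; the calibration is good to about 2 mm. A picture is of the moment at which its call begins: read the wrist's pose just before it. calibration takes no time and is no camera call.
- env.close_job(): hands the job in; it is judged then, once.
The state is a dict: "time_s": time; "q": joint angles; "qvel": joint speeds; "joint_efforts": joint torques, N m; "position": TCP position; "tool_rot": TCP orientation; "ft_force": force on the tool from outside, world axes, zero at the start; "wrist_torque": the same for the moment, N m; "grip_width": finger opening in m; "gripper_force": force on a finger pad.
Only numpy, scipy, OpenCV 4.12 (cv2) and the standard library are available. Lean on these libraries where they do the work, as an engineer would, in place of code of your own. Each camera call takes 0.05 s, during which the arm holds its last target. There are 200 camera calls.

## Working session

There is one attempt and no reset: what is moved stays moved. The work goes in short steps, Python scripts to look and compute and a tool call to move; the robot and the scene stay as the last step left them, time stands still between calls to the robot, and variables do not carry over. Pictures are saved under pics/ and viewed, at most 10 in all, crops included, and the job is handed in when it is done.

Besides the shell and the picture viewer there is one more tool, called after ">>>" by a JSON object that holds its "fn" and its "kwargs". jog_arm: Moves the arm, as the interface text tells. Its arguments: {"type":"object","properties":{"hand":{"type":"array"},"travel":{"type":"array"},"yaw":{"type":"array"},"grip_force":{"type":"number"}},"required":["hand","travel","yaw"]}

```bash
mkdir -p pics
python3 - <<'E'
from rig import env
import cv2
for n in("scene","side"):
    cv2.imwrite(f"pics/{n}0.png",cv2.resize(env.get_image(n)[:,:,::-1],(800,600),interpolation=cv2.INTER_CUBIC))
    print(env.calibration(n))
print(env.finger_overhang,env.observe()['tool_rot'],env.observe()['time_s'])
E
```

```text
{'fx': 420.7470967689976, 'fy': 420.7470967689976, 'cx': 281.9443601319177, 'cy': 215.4643896381796, 'position': array([ 0.15746454, -0.59101032,  0.58387965]), 'rotation': array([[ 0.79699637, -0.34501009,  0.49574673],
       [-0.60379652, -0.4755759 ,  0.63973222],
       [ 0.01505113, -0.80919441, -0.58734816]])}
{'fx': 543.3433524402635, 'fy': 543.3433524402635, 'cx': 277.3569641925083, 'cy': 208.20909749983704, 'position': array([ 0.25013069, -0.76105813,  0.65393428]), 'rotation': array([[ 0.91997866, -0.2315468 ,  0.31626783],
       [-0.39190871, -0.52928812,  0.75250359],
       [-0.00684299, -0.81623536, -0.57767898]])}
0.017 [[ 3.43807482e-05  9.99999136e-01 -1.31419138e-03]
 [ 9.99999954e-01 -3.39862417e-05  3.00210700e-04]
 [ 3.00165777e-04 -1.31420164e-03 -9.99999091e-01]] 0.1
```

View pics/scene0.png

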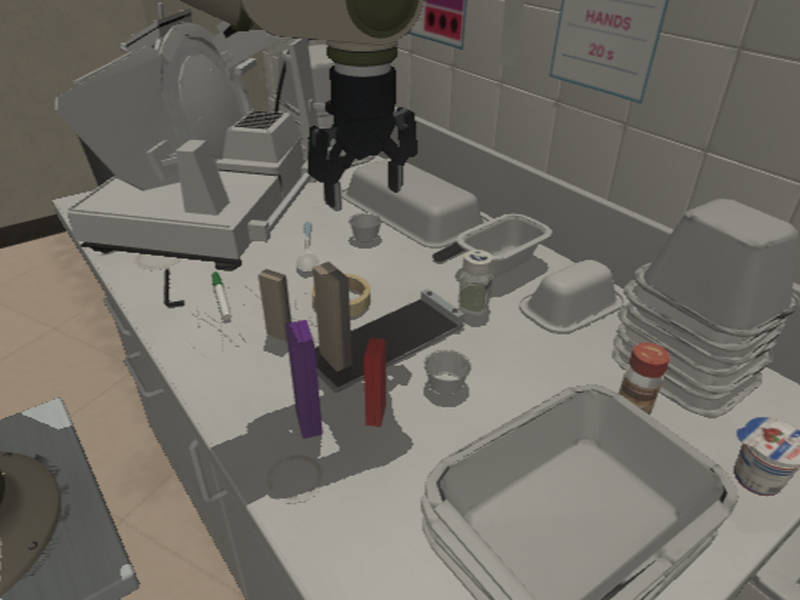

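View pics/side0.png

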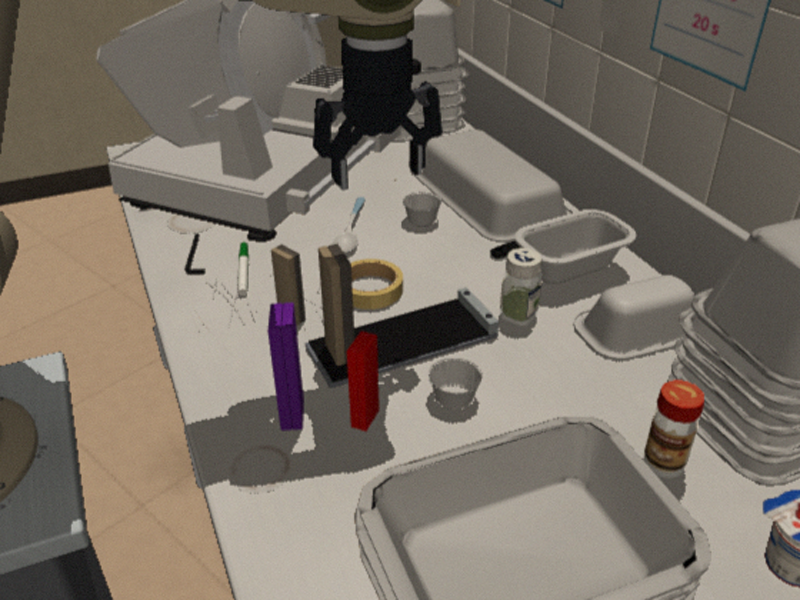

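The stone stands on the holder: scene (335,315), side (337,305). The stop is at side (478,310), the tape at (372,285), the cup at (455,388) and the jar at (520,290). Purple, red and small tan blocks stand near the stone. I'll enlarge the side view.

Run:
```python
import cv2
im=cv2.imread("pics/side0.png")[230:440,260:540]
cv2.imwrite("pics/c.png",cv2.resize(im,(800,600),interpolation=cv2.INTER_CUBIC))
```

```text
(no output)
```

View pics/c.png

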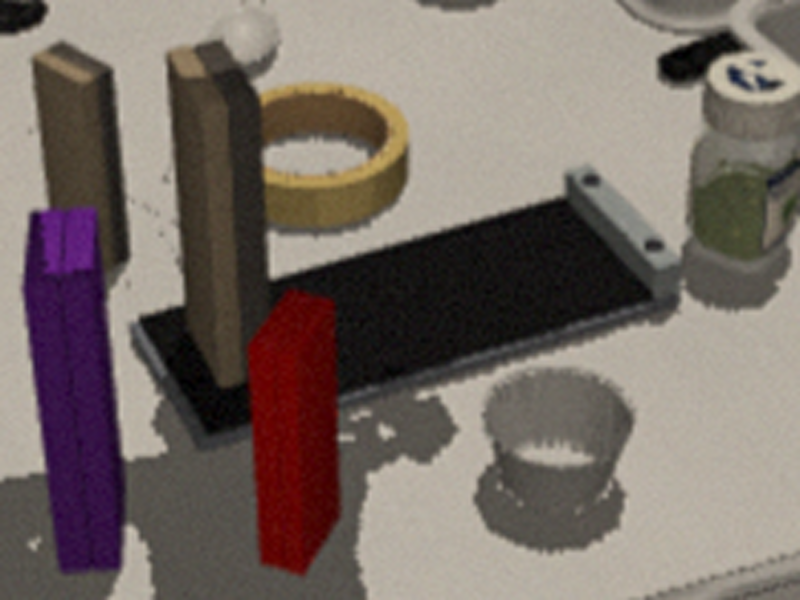

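Crop pixels: stone top corners (170,50), (222,42), (258,83), (206,78); stone foot (220,385); bed corners (135,325), (205,432), (655,298), (570,205); stop top front edge (568,172) to (655,270).

```bash
cat > h.py <<'E'
import numpy as np
from rig import env
def ray(n,u,v,z,cal=None):
    c=cal or env.calibration(n)
    d=c['rotation']@np.array([(u-c['cx'])/c['fx'],(v-c['cy'])/c['fy'],1])
    p=c['position']; return p+d*(z-p[2])/d[2]
E
python3 - <<'E'
from h import *
P=dict(topLF=(170,50,.162),topDF=(222,42,.162),topDN=(258,83,.162),topLN=(206,78,.162),footLN=(222,385,.012),
 bOF=(135,325,.012),bON=(205,432,.012),bSN=(655,298,.012),bSF=(570,205,.012),stF=(568,172,.028),stN=(655,270,.028),stBF=(588,165,.028),stBN=(680,262,.028),
 cup=(550,535,0),jar=(735,270,0),tape=(325,200,.0),redbot=(300,573,0),redtopL=(293,290,.1),purbot=(62,570,0),purbotR=(122,568,0),smT=(85,60,.12),smBot=(110,275,0))
for k,(u,v,z) in P.items(): print(k,ray('side',(260+u/2.857)/1.4286,(230+v/2.857)/1.4286,z).round(4))
E
```

```text
topLF [0.4755 0.013  0.162 ]
topDF [0.4978 0.0103 0.162 ]
topDN [ 0.5005 -0.0263  0.162 ]
topLN [ 0.4821 -0.014   0.162 ]
footLN [ 0.4748 -0.0317  0.012 ]
bOF [0.4523 0.0248 0.012 ]
bON [ 0.4575 -0.0586  0.012 ]
bSN [ 0.6823 -0.0535  0.012 ]
bSF [0.6797 0.0294 0.012 ]
stF [0.6808 0.0352 0.028 ]
stN [ 0.6817 -0.0525  0.028 ]
stBF [0.6926 0.0366 0.028 ]
stBN [ 0.6953 -0.0517  0.028 ]
cup [ 0.5726 -0.1645  0.    ]
jar [ 0.7365 -0.0363  0.    ]
tape [0.5757 0.0979 0.    ]
redbot [ 0.4685 -0.1435  0.    ]
redtopL [ 0.4906 -0.0869  0.1   ]
purbot [ 0.3791 -0.1028  0.    ]
purbotR [ 0.4022 -0.1115  0.    ]
smT [0.4564 0.0865 0.12  ]
smBot [0.4568 0.0815 0.    ]
```

Holder: heading about +0.02 rad, stop face near (0.681,-0.0105), bed width and length as given. The stone's light face is at x≈0.477 and its centre at y≈-0.010. I'll set the fingertips across, partly closed, and go behind the stone.

>>> {"fn": "jog_arm", "kwargs": {"hand": [0.02, 0.02, 0.02, 0.02, 0.02], "travel": [[-0.026, -0.002, 0], [-0.026, -0.002, 0], [-0.026, -0.002, 0], [-0.026, -0.002, 0], [-0.026, -0.002, 0]], "yaw": [-0.155, -0.155, -0.155, -0.155, -0.155], "grip_force": 40}}

```text
time_s: 0.72
position: [0.419, -0.0099, 0.2481]
tool_rot: [[0.703, 0.711, -0.001], [0.711, -0.703, 0.0], [-0.0, -0.001, -1.0]]
ft_force: [-0.1, -1.0, 0.8]
grip_width: 0.02
gripper_force: 0.0
```

>>> {"fn": "jog_arm", "kwargs": {"hand": [0.02, 0.02, 0.02, 0.02, 0.02], "travel": [[0, 0, -0.018], [0, 0, -0.018], [0, 0, -0.018], [0, 0, -0.018], [0, 0, -0.018]], "yaw": [-0.155, -0.155, -0.155, -0.155, -0.155]}}

```text
time_s: 1.35
position: [0.4198, -0.0099, 0.1576]
tool_rot: [[1.0, 0.016, -0.0], [0.016, -1.0, 0.0], [-0.0, -0.0, -1.0]]
ft_force: [-0.3, -1.4, 0.4]
grip_width: 0.0199
gripper_force: 0.0
```

Run:
```python
from h import *
import cv2
o=env.observe();print(o['position'],o['tool_rot'].round(3),o['grip_width'],o['ft_force'],o['time_s'])
im=env.get_image("side")[120:330,130:410,::-1]
cv2.imwrite("pics/s1.png",cv2.resize(im,(800,600),interpolation=cv2.INTER_CUBIC))
```

```text
[ 0.41980768 -0.00994164  0.15759796] [[ 1.     0.016 -0.   ]
 [ 0.016 -1.     0.   ]
 [-0.    -0.    -1.   ]] 0.019913171739402234 [-0.27370953 -1.36229853  0.39629729] 1.35
```

View pics/s1.png

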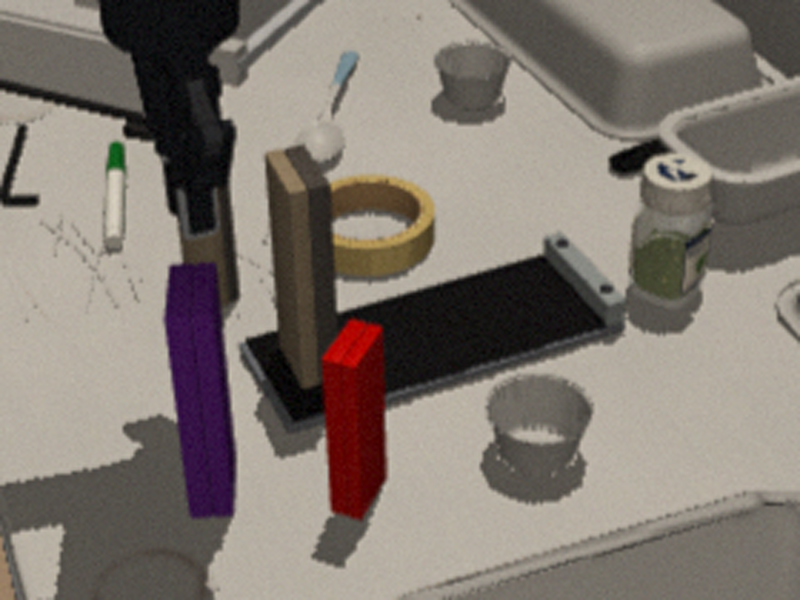

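The fingertips stand behind the stone with room to spare. Stone top corners are (267,153), (298,147), (333,180), (305,192), and its foot is at (303,388).

Run:
```python
from h import *
for u,v,z in [(267,153,.162),(298,147,.162),(333,180,.162),(305,192,.162),(303,388,.012),(278,353,.012),(549,243,.028),(610,300,.028)]: print(ray('side',130+u/2.857,120+v/2.857,z).round(4))
```

```text
[0.4748 0.0122 0.162 ]
[0.4943 0.0112 0.162 ]
[ 0.5008 -0.0322  0.162 ]
[ 0.4814 -0.0377  0.162 ]
[ 0.4738 -0.0328  0.012 ]
[0.4706 0.0072 0.012 ]
[0.6796 0.0283 0.028 ]
[ 0.6867 -0.0473  0.028 ]
```

>>> {"fn": "jog_arm", "kwargs": {"hand": [0.02, 0.02, 0.02, 0.02, 0.02], "travel": [[0.012, -0.0004, 0], [0.012, -0.0004, 0], [0.01, -0.0004, 0], [0.008, -0.0004, 0], [0.006, -0.0004, 0]], "yaw": [0.002, 0.002, 0, 0, 0]}}

```text
time_s: 2.02
position: [0.4685, -0.012, 0.1584]
tool_rot: [[1.0, 0.025, -0.0], [0.025, -1.0, -0.0], [-0.0, 0.0, -1.0]]
ft_force: [-0.3, 0.5, 0.4]
grip_width: 0.0197
gripper_force: 0.1
```

>>> {"fn": "jog_arm", "kwargs": {"hand": [0.02, 0.02, 0.02, 0.02, 0.02], "travel": [[0.006, 0, 0], [0.006, 0, 0], [0.006, 0, 0], [0.006, 0, 0], [0.006, 0, 0]], "yaw": [0, 0, 0, 0, 0]}}

```text
time_s: 2.65
position: [0.4984, -0.012, 0.1583]
tool_rot: [[1.0, 0.025, 0.0], [0.025, -1.0, -0.0], [0.0, 0.0, -1.0]]
ft_force: [-0.9, -0.1, -0.9]
grip_width: 0.0197
gripper_force: 0.0
```

Run:
```python
from h import *
import cv2
o=env.observe();print(o['position'],o['ft_force'],o['time_s'])
im=env.get_image("side")[120:330,130:410,::-1]
cv2.imwrite("pics/s2.png",cv2.resize(im,(800,600),interpolation=cv2.INTER_CUBIC))
```

```text
[ 0.49838802 -0.0120169   0.15832612] [-0.88720027 -0.11410881 -0.88416072] 2.65
```

View pics/s2.png

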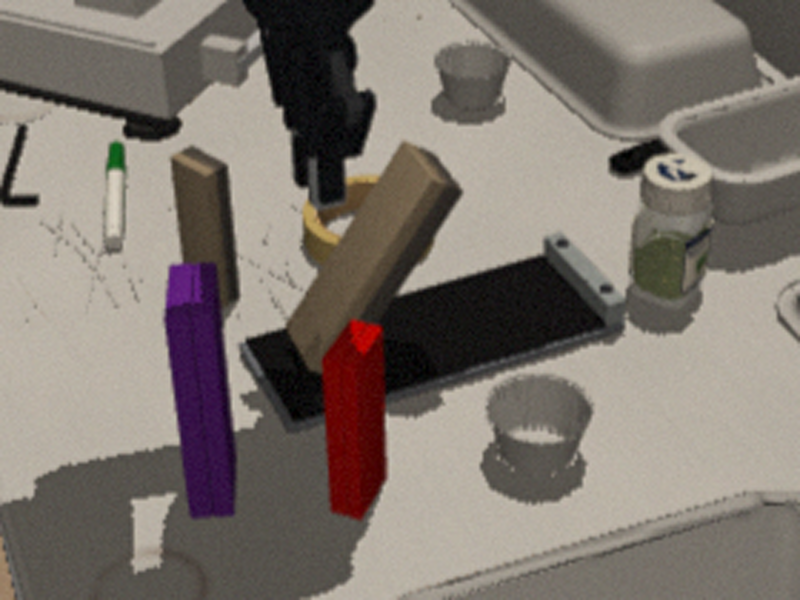

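It is falling over freely, light face up. I'll back off behind its tail.

>>> {"fn": "jog_arm", "kwargs": {"hand": [0.02, 0.02, 0.02, 0.02, 0.02], "travel": [[-0.012, 0, 0], [-0.012, 0, 0], [-0.012, 0, 0], [-0.012, 0, 0], [-0.012, 0, 0]], "yaw": [0, 0, 0, 0, 0]}}

```text
time_s: 3.32
position: [0.4371, -0.012, 0.1584]
tool_rot: [[1.0, 0.025, 0.0], [0.025, -1.0, -0.0], [0.0, 0.0, -1.0]]
ft_force: [0.7, -1.2, -0.7]
grip_width: 0.02
gripper_force: 0.0
```

Run:
```python
from h import *
import cv2
o=env.observe();print(o['position'],o['ft_force'],o['time_s'])
im=env.get_image("side")[120:330,130:410,::-1]
cv2.imwrite("pics/s3.png",cv2.resize(im,(800,600),interpolation=cv2.INTER_CUBIC))
```

```text
[ 0.43707841 -0.01200856  0.15842122] [ 0.73914235 -1.1801307  -0.69441035] 3.325
```

View pics/s3.png

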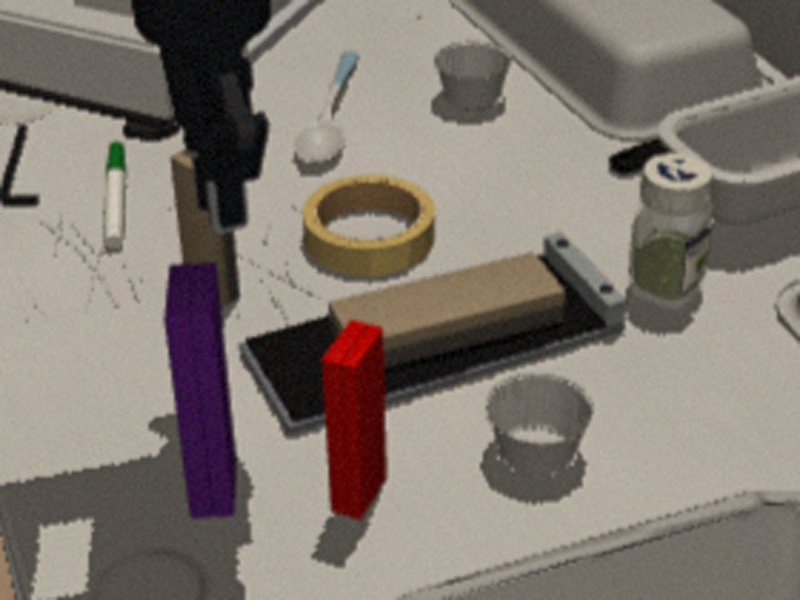

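The stone lies flat. Its top corners are the far tail (331,303), the far front (540,255) and the near front (564,291). I'll measure these and the small tan block for clearance.

Run:
```python
from h import *
for u,v,z in [(331,303,.038),(540,255,.038),(564,291,.038),(546,240,.028),(609,300,.028),(262,340,.012),(290,418,.012),(598,333,.012),(238,300,0),(385,487,0),(380,330,.1),(210,265,.12)]: print(ray('side',130+u/2.857,120+v/2.857,z).round(4))
```

```text
[0.5105 0.0116 0.038 ]
[0.6606 0.0054 0.038 ]
[ 0.6566 -0.0378  0.038 ]
[0.6793 0.0325 0.028 ]
[ 0.6861 -0.0471  0.028 ]
[0.4653 0.0245 0.012 ]
[ 0.4568 -0.0567  0.012 ]
[ 0.673 -0.058  0.012]
[0.4681 0.0886 0.    ]
[ 0.4925 -0.1254  0.    ]
[ 0.5012 -0.1017  0.1   ]
[ 0.4233 -0.0279  0.12  ]
```

The stone lies about 23 mm short of the stop, within about 5 mm of the middle line and a few degrees clockwise, with its tail at x≈0.51. I'll lower the fingers at x=0.475, clear of the purple, red and small tan blocks.

>>> {"fn": "jog_arm", "kwargs": {"hand": [0.02, 0.02, 0.02, 0.02, 0.02], "travel": [[0.019, -0.001, 0], [0.019, -0.001, 0], [0, 0, -0.03], [0, 0, -0.03], [0, 0, -0.02]], "yaw": [0, 0, 0, 0, 0]}}

```text
time_s: 4.0
position: [0.4756, -0.014, 0.0772]
tool_rot: [[1.0, 0.025, -0.001], [0.025, -1.0, 0.0], [-0.001, -0.0, -1.0]]
ft_force: [-0.3, -0.2, -0.3]
grip_width: 0.0199
gripper_force: 0.0
```

>>> {"fn": "jog_arm", "kwargs": {"hand": [0.02, 0.02, 0.02, 0.02, 0.02], "travel": [[0, 0, -0.018], [0, 0, -0.012], [0, 0, -0.008], [0.006, 0, 0], [0.006, 0, 0]], "yaw": [0, 0, 0, 0, 0]}}

```text
time_s: 4.62
position: [0.4888, -0.0141, 0.0408]
tool_rot: [[1.0, 0.025, 0.001], [0.025, -1.0, -0.0], [0.001, 0.0, -1.0]]
ft_force: [-0.3, -0.1, -0.1]
grip_width: 0.0195
gripper_force: 0.0
```

>>> {"fn": "jog_arm", "kwargs": {"hand": [0.02, 0.02, 0.02, 0.02, 0.02], "travel": [[0.005, 0, 0], [0.005, 0, 0], [0.005, 0, 0], [0.005, 0, 0], [0.004, 0, 0]], "yaw": [0, 0, 0, 0, 0]}}

```text
time_s: 5.25
position: [0.5122, -0.014, 0.0404]
tool_rot: [[1.0, 0.025, -0.0], [0.025, -1.0, -0.0], [-0.0, -0.0, -1.0]]
ft_force: [-2.9, -0.7, 2.0]
grip_width: 0.0197
gripper_force: 1.5
```

>>> {"fn": "jog_arm", "kwargs": {"hand": [0.02, 0.02, 0.02, 0.02, 0.02], "travel": [[0.002, 0, 0], [0.002, 0, 0], [0.001, 0, 0], [0.001, 0, 0], [0.001, 0, 0]], "yaw": [0, 0, 0, 0, 0]}}

```text
time_s: 5.88
position: [0.519, -0.014, 0.0403]
tool_rot: [[1.0, 0.025, -0.0], [0.025, -1.0, 0.0], [-0.0, -0.0, -1.0]]
ft_force: [-3.1, 0.5, 0.8]
grip_width: 0.0203
gripper_force: 1.1
```

>>> {"fn": "jog_arm", "kwargs": {"hand": [0.02, 0.02, 0.02, 0.02, 0.02], "travel": [[0.001, 0, 0], [0.001, 0, 0], [0.001, 0, 0], [0.001, 0, 0], [0.001, 0, 0]], "yaw": [0, 0, 0, 0, 0]}}

```text
time_s: 6.5
position: [0.5205, -0.0139, 0.0402]
tool_rot: [[1.0, 0.026, -0.009], [0.026, -1.0, 0.0], [-0.009, -0.0, -1.0]]
ft_force: [-21.0, -4.6, 15.8]
grip_width: 0.0197
gripper_force: 10.7
```

Force rose to 21 N at x=0.5205, so the stone has met the stop. I'll back off and look.

>>> {"fn": "jog_arm", "kwargs": {"hand": [0.02, 0.02, 0.02, 0.02, 0.02], "travel": [[-0.004, 0, 0], [-0.01, 0, 0], [-0.012, 0, 0], [-0.012, 0, 0], [-0.006, 0, 0.005]], "yaw": [0, 0, 0, 0, 0]}}

```text
time_s: 7.12
position: [0.479, -0.0139, 0.0454]
tool_rot: [[1.0, 0.025, -0.001], [0.025, -1.0, 0.0], [-0.001, -0.0, -1.0]]
ft_force: [0.9, -0.3, 0.9]
grip_width: 0.0202
gripper_force: 0.0
```

>>> {"fn": "jog_arm", "kwargs": {"hand": [0.02, 0.02, 0.02, 0.02, 0.02], "travel": [[0, 0, 0.03], [0, 0, 0.04], [0, 0, 0.04], [0, 0, 0.03], [0, 0, 0]], "yaw": [0, 0, 0, 0, 0]}}

```text
time_s: 7.75
position: [0.4806, -0.0142, 0.1875]
tool_rot: [[1.0, 0.025, 0.005], [0.025, -1.0, -0.001], [0.005, 0.001, -1.0]]
ft_force: [-0.3, 0.2, 0.2]
grip_width: 0.02
gripper_force: 0.0
```

Run:
```python
from h import *
import cv2
o=env.observe();print(o['position'],o['ft_force'],o['time_s'])
im=env.get_image("side")[180:285,240:380,::-1]
cv2.imwrite("pics/s4.png",cv2.resize(im,(800,600),interpolation=cv2.INTER_CUBIC))
```

```text
[ 0.48064168 -0.0141598   0.18745455] [-0.29232043  0.15930897  0.18361525] 7.75
```

View pics/s4.png

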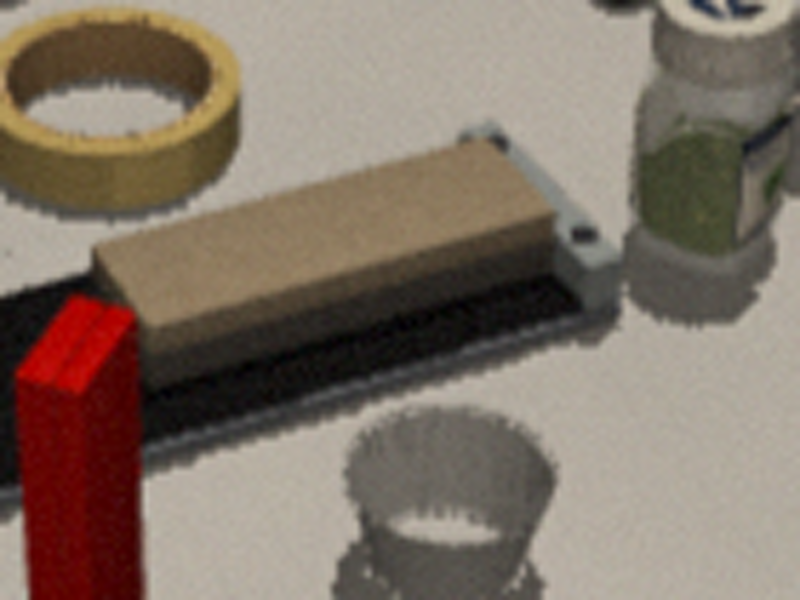

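The stone is flat and against the stop. Its corners are (95,248), (487,138), (553,213), (157,328), and the near bed edge runs (145,440) to (580,313). A numeric check follows.

Run:
```python
from h import *
for u,v,z in [(95,248,.038),(487,138,.038),(553,213,.038),(157,328,.038),(145,440,.012),(580,313,.012),(463,133,.028),(580,272,.028)]: print(ray('side',240+u/5.714,180+v/5.714,z).round(4))
```

```text
[0.532  0.0113 0.038 ]
[0.6797 0.0161 0.038 ]
[ 0.6798 -0.032   0.038 ]
[ 0.5347 -0.0363  0.038 ]
[ 0.5216 -0.0572  0.012 ]
[ 0.6794 -0.0548  0.012 ]
[0.6803 0.0348 0.028 ]
[ 0.6793 -0.053   0.028 ]
```

```bash
python3 -c "
from rig import env
print(env.close_job())"
```

```text
the job is handed in; nothing more can be done
None
```

The stone was tipped over and pushed up against the stop, and the job is handed in; no verdict came back. By my last picture it lies flat, under 2 mm from the stop's face, about 1° off the holder's heading and 1 mm off its middle line. The cup, tape and jar look undisturbed.

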